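# Refit the drive cover and lock its quarter-turn stud

### The arm

A 7-joint arm with a two-finger parallel gripper is mounted at the origin on the work surface. World frame = base frame: x ahead of the robot, y to its left, z up, the work surface at z = 0. Lengths are in m, angles in rad, forces in N, time in s.
With the tool pointing down it reaches from about 0.425 to 0.925 m from the base axis. Payload 6.8 kg.
Tool frame: the origin (TCP) lies where the fingers leave the gripper's body, on its centre line; the fingertips stand 73 mm ahead of it and the grasp point (between the pads) lies 54 mm ahead of it; z points along the fingers, y is the line along which they close (so a half turn about z gives the same grasp; the last joint's range is limited). The gripper opens to 85 mm and grips with 20 to 120 N. Pads are 22 mm wide; open, the fingers measure 114 mm over their backs; the gripper's body (76 mm by 85 mm) begins 54 mm behind the grasp point. The pads swing forward as they close: fully open they stand 13 mm farther back than shut.
Start: joints at [-1.405, 0.477, 0.022, 1.555, -0.011, 1.109, -0.083], TCP at [0.183, 0.65, 0.304] pointing down, gripper open.
Joint ranges: [-2.96, 2.96], [-0.34, 2.1], [-1.41, 1.46], [0.24, 2.44], [-1.37, 4.51], [0.17, 1.92], [-2.96, 2.96]. Speed limits (rad/s): [2.39, 2.39, 3.14, 3.14, 3.14, 3.14, 3.14].

### API

Orientations are given as a rotation vector (axis times angle).
In Python, from bench import r, camrig, monitor, hand_in gives the robot as it stands (r), with the cameras (camrig), the readings (monitor) and the job as plain functions.
- The arm moves only by the shell command python3 drive.py 'ROWS' [OPENING] [FORCE]. ROWS is rows parted by semicolons, their numbers by spaces, 1 to 5 of them, each of 6 numbers: dx, dy, dz in m, then a rotation vector rx, ry, rz in rad; each row is the pose to reach, as a shift and turn from the pose commanded when the command began, along the tool's axes at that moment; what a row does not reach only later rows make up. A row lasts 1/10 s, in which the tool goes at most 0.05 m and 0.15 rad, less where a joint would pass 70% of its speed; a pose out of reach is approached as far as the arm can. OPENING is the finger opening in m, set as the command begins (- or left out keeps the last). The fingers move at their own pace and stop on an object; FORCE is the grip in N (left out, the last holds). Time passes only in rows, so rows that do not move let the fingers close. It prints the time, the measured TCP pose, the force, the opening and the grip force at its end.
- monitor.get_obs(): the state, without advancing time (a new reading comes with each control period).
- camrig.grab_frame(name): name is "scene" or "side" or "wrist"; returns (picture, depth): 400x640x3 uint8, blue, green, red; 400x640 float32, m along the optical axis (not along the pixel's ray), 0 where there is no reading.
- camrig.camera_info(name): a dict with "camera_matrix" (3x3 intrinsics, pixels), "k1" (the pictures are not rectified: a ray, as slopes to the right and down, at radius r is drawn at 1 + k1 r^2 times it, then the intrinsics apply), "R" (3x3) and "t" (3): a world point X has camera coordinates R X + t. Camera axes: x right, y down, z forward; pixel columns grow to the right and rows downward; lengths in m; the calibration is good to about 2 mm. A picture is of the moment at which its call begins: read the wrist's pose just before it. camera_info takes no time and is no camera call; for the wrist camera it gives the pose at the moment of the call.
- hand_in(): hands the job in; it is judged then, once.
The state is a dict: "clock": time; "joints": joint angles; "qvel": joint speeds; "tau": joint torques, N m; "tcp_pos": TCP position; "orientation": TCP orientation; "contact_force": force on the tool from outside, world axes, zero at the start; "moment": the same for the moment, N m; "grip_width": finger opening in m; "gripper_force": force on a finger pad.
Only numpy, scipy, OpenCV 4.12 (cv2) and the standard library are available. Lean on these libraries where they do the work, as an engineer would, in place of code of your own. Each camera call takes 0.05 s, during which the arm holds its last target. There are 200 camera calls.

### The job

Put the loose cover plate back on the open drive housing, its hole over the round receptacle. Then take the stud with the flat wing head from the white stand, fit it through the hole, find by feel where its crossbar enters the hidden slot, press it fully home and turn it a quarter turn clockwise to the stop so that it locks. Leave the round-headed spare in its stand and everything else on the bench where it is.

Things in the scene. Friction and masses are not known exactly. Their poses are not given: they have to be found in the camera images.
- housing: fixed open-topped grey drive box, 150 (x) by 220 (y) mm, its ledge for the cover 70 mm high; origin at the centre of its underside, z up. Six short sloped dark lips, up to 80 mm high, stand round the ledge and centre the cover with 2 to 3 mm play each side. A round receptacle sits in the half towards its +y, a brass gear in the other half
- slot (a point): centre of the receptacle's slot at the top of its fixed dark steel plate (58 mm above the housing's underside, 8 mm thick); axes as the housing, NOT as the slot. The slot is 44 by 15 mm. Its long direction is not reported: it lies anywhere within 0.5 rad either side of the housing's x axis, seen from above, and must be found by feel (or by looking in before the cover is on)
- bore (a point): point on the receptacle's vertical axis, 45 mm from the housing's centre towards its +y, at the height of the top face of the seated cover (76 mm above the housing's underside); axes as the housing
- catch (a joint): catch hidden below the slotted plate, which only the stud's pressed-in crossbar can turn: 0 = open (in line with the slot), grows clockwise seen from above, 1.571 = end stop, locked. Light friction of 0.1 N m, it stays where it is left; about 0.1 rad of play on the crossbar
- cover: loose steel cover plate lying flat, 110 (x) by 180 (y) by 6 mm, about 0.45 kg; origin at the centre of its underside, z up. A round hole towards its +y, an upright fin grip towards its -y. Seated, it lies on the housing's ledge with its x and y axes along the housing's and its hole round bore
- cover_hole (a point): centre of the cover's 52 mm hole at its top face, 45 mm from the cover's centre towards +y
- cover_fin (a point): middle of the top edge of the cover's fin grip, 45 mm from the cover's centre towards -y and 40 mm above its underside; the fin is 60 mm long in the cover's x, 10 mm thick in y
- stud: loose steel quarter-turn stud, 77 mm tall, about 0.25 kg, upright in one of the stand's two holes; origin at the centre of the underside of its round flange (64 mm across, 6 mm thick), z up. Above the flange a flat wing head, 64 mm long in x, 14 mm thick in y, its top 40 mm above the origin. The crossbar below is in line with the wing
- stud_bar (a point): centre of the underside of the stud's crossbar, 37 mm below its flange; the bar is 40 mm long in x, 9 mm wide in y, 8 mm high, on a 10 mm shaft. It stops on the slotted plate (flange 19 mm above the cover) until in line with the slot within about 0.1 rad; then sinks freely 10 mm and must be pressed 9 mm more against a stiff plunger (5 N, stays down). Only then does it turn, clockwise
- holder: fixed white stand, 190 (x) by 90 (y) by 50 mm high, with two 48 mm holes 48 mm either side of its centre along x, one holding the stud and one the spare; origin at the centre of its underside
- spare: loose look-alike that shares the stand with the stud and stays there: the same 64 mm flange, but a round head (46 mm across, 32 mm high) and a plain round shank; origin at the centre of the flange's underside, z up
- jar_a: closed glass jar, 64 mm across, 90 mm high; origin under its centre; a bystander
- jar_b: closed glass jar, 64 mm across, 90 mm high; origin under its centre; a bystander
- wrench: steel wrench lying flat, about 170 mm long; origin under its middle; a bystander
- bowl: small steel bowl, 110 mm across, 50 mm high; origin under its centre; a bystander
- tub: steel can, 70 mm across, 70 mm high; origin under its centre; a bystander
- brush: cleaning brush lying flat, about 180 mm long; origin under its middle; a bystander

How it is judged:
On the way, in this order (a step that is already met when the one before it is completed fails the run):
1. the cover lies flat on the housing's ledge, its hole over the receptacle (z of cover in the frame of housing between 0.067 and 0.0735 m and horizontal distance between cover_hole and bore below 0.007 m and angle between the y axis of cover and the y axis of housing, either way round below 0.07 rad and angle between cover's own z axis and vertical below 0.04 rad), for 0.2 s.
2. the stud is pressed home through the cover, its flange down on the plate (z of stud in the frame of bore between -0.004 and 0.004 m and horizontal distance between stud and bore below 0.007 m and angle between stud's own z axis and vertical below 0.1 rad), for 0.1 s.
At the end, for the whole second after the job is handed in: The cover lies flat on the ledge (within 3.5 mm in height, hole within 7 mm of the receptacle's axis, square to the housing within 0.07 rad), the stud stands upright in it with its flange within 4 mm of the cover's top face and has turned the catch clockwise past 1.3 rad, and both are at rest (all of step 1 and all of step 2 and value of joint catch above 1.3 rad and linear speed of each of stud, cover below 0.02 m/s); the robot touches nothing.
It fails at once if the catch is forced round while the stud still stands more than 6 mm off the cover (value of joint catch above 0.35 rad and z of stud in the frame of bore above 0.006 m).
It fails at once if the round-headed spare is shifted by more than 30 mm (distance of spare from where it was at the start of the episode above 0.03 m).
It fails at once if a jar, the wrench, the bowl, the can or the brush is shifted by more than 30 mm (distance of any of jar_a, jar_b, wrench, bowl, tub, brush from where it was at the start of the episode above 0.03 m).
It also fails if it takes over 72 s, if anything falls off the work surface, if the arm or the gripper's body presses on something with over 40 N, if the wrist force passes 120 N, or if a joint passes its speed limit or range.

## Working session

There is one attempt and no reset: what is moved stays moved. The work goes in short steps, Python scripts to look and compute and a shell command to move; the robot and the scene stay as the last step left them, time stands still between calls to the robot, and variables do not carry over. Pictures are saved under pics/ and viewed, at most 10 in all, crops included, and the job is handed in when it is done.

```bash
ls; mkdir -p pics
cat > h.py <<'E'
import numpy as np,cv2
from bench import r, camrig, monitor, hand_in
from scipy.spatial.transform import Rotation as Ro
def snap(name,tag):
    ci=camrig.camera_info(name); im,d=camrig.grab_frame(name)
    cv2.imwrite(f'pics/{tag}.png',im); np.savez(f'pics/{tag}.npz',im=im,d=d,K=ci['camera_matrix'],k1=ci['k1'],R=ci['R'],t=ci['t'])
def cloud(tag):
    f=np.load(f'pics/{tag}.npz'); d=f['d']; h,w=d.shape; K=f['K']; k=float(f['k1'])
    u,v=np.meshgrid(np.arange(w),np.arange(h))
    p=np.stack([u,v],-1).reshape(-1,1,2).astype(float)
    n=cv2.undistortPoints(p,K,np.array([k,0,0,0,0.])).reshape(h,w,2)
    c=np.concatenate([n*d[...,None],d[...,None]],-1)
    X=(c-f['t'])@f['R']
    X[d==0]=np.nan
    return X,f['im']
E
python3 - <<'E'
from h import *
for n in('scene','side','wrist'): snap(n,n+'0')
o=monitor.get_obs();print(o)
ims=[cv2.imread(f'pics/{n}0.png') for n in('scene','side','wrist')]
E
```

```text
bench.py
drive.py
pics
{'clock': 0.15, 'joints': array([-1.40508021,  0.47760608,  0.02236552,  1.55621303, -0.01153399,
        1.10929696, -0.08309237]), 'qvel': array([-8.96006667e-05, -2.88948196e-03, -4.47368939e-05, -1.53958491e-03,
        6.64089338e-04,  2.40697905e-03,  1.60867560e-03]), 'tau': array([ 2.42632850e-03, -5.96926332e+01,  1.61000703e+00, -2.81493884e+01,
        1.26509435e-02,  6.57896890e-03,  3.17432421e-05]), 'tcp_pos': array([0.1824317 , 0.64951389, 0.3031569 ]), 'orientation': array([-4.28761033e-01, -3.11207946e+00,  2.18451556e-03]), 'contact_force': array([ 0.15054642,  0.18169947, -0.27488633]), 'moment': array([0.01605739, 0.0227639 , 0.02896412]), 'gripper_force': 0.0, 'grip_width': 0.08568147296964189}
```

View pics/scene0.png

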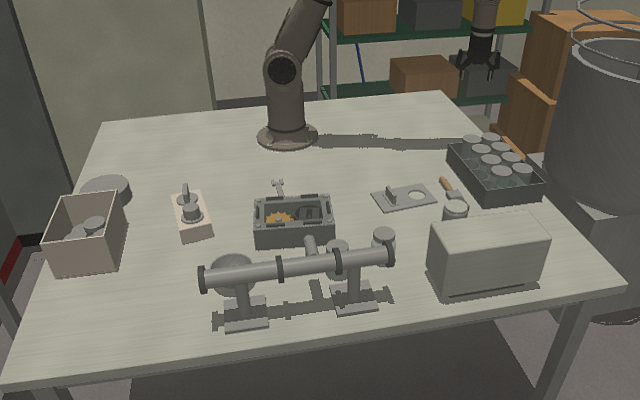

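The scene shows the housing at (293,215), gear left and receptacle right (310,213). The cover is at (405,197), its fin at (390,195) and its hole at (417,195). The stand is at (190,215), with the wing stud at the back (185,195) and the spare at the front (192,212).

Run:
```python
from h import *
a=cv2.imread('pics/side0.png')
b=cv2.imread('pics/scene0.png')[170:260,150:480]
cv2.imwrite('pics/v1.png',np.vstack([cv2.resize(a,(640,400)),cv2.resize(b,(640,175),interpolation=cv2.INTER_CUBIC)]))
X,im=cloud('scene0')
for u,v in [(293,250),(405,197),(417,195),(390,188),(190,213),(185,185),(192,203),(310,213),(278,216),(255,195),(335,197),(455,210),(337,243),(383,232)]: print(u,v,X[v,u].round(3))
```

```text
293 250 [ 0.669 -0.07  -0.001]
405 197 [0.493 0.307 0.002]
417 195 [ 0.482  0.351 -0.004]
390 188 [0.484 0.259 0.037]
190 213 [ 0.554 -0.337  0.083]
185 185 [ 0.415 -0.355  0.09 ]
192 203 [ 0.512 -0.332  0.087]
310 213 [ 0.567 -0.005  0.042]
278 216 [ 0.56  -0.096  0.04 ]
255 195 [ 0.373 -0.153 -0.003]
335 197 [ 0.441  0.094 -0.001]
455 210 [0.675 0.388 0.068]
337 243 [0.772 0.031 0.09 ]
383 232 [0.751 0.156 0.088]
```

View pics/v1.png

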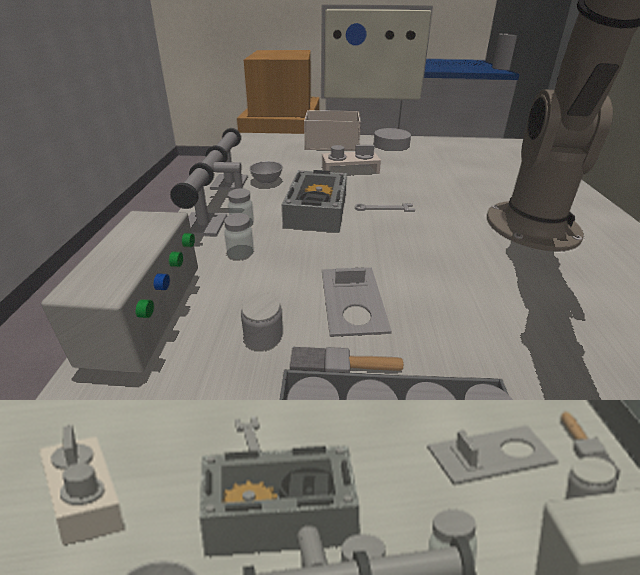

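```bash
cat >> h.py <<'E'
def plan(x,y,z,th=None):
    o=monitor.get_obs(); p=o['tcp_pos']; R=Ro.from_rotvec(o['orientation']).as_matrix()
    cur=np.arctan2(R[1,1],R[0,1])
    if th is None: th=cur
    th=cur+(th-cur+np.pi/2)%np.pi-np.pi/2   # half turn symmetric
    yv=np.array([np.cos(th),np.sin(th),0]); zv=np.array([0,0,-1.]); T=np.stack([np.cross(yv,zv),yv,zv],1)
    d=R.T@(np.array([x,y,z])-p); w=Ro.from_matrix(R.T@T).as_rotvec()
    print('t',round(o['clock'],2),'tcp',p.round(4),'yaw %.3f'%cur,'j7 %.2f'%o['joints'][6],'\nd',d.round(4),'w',w.round(3),'rows %.1f %.1f'%(np.linalg.norm(d)/.05,np.linalg.norm(w)/.15))
E
python3 - <<'E'
from h import *
ci=camrig.camera_info('wrist'); R=np.array(ci['R']);t=np.array(ci['t']);o=monitor.get_obs();T=Ro.from_rotvec(o['orientation']).as_matrix()
print('cam in tool',T.T@(-R.T@t-o['tcp_pos']),'\n',(T.T@R.T).round(3),ci['camera_matrix'])
plan(.46,.36,.33); plan(.46,.36,.33,np.pi/2)
E
```

```text
cam in tool [ 6.89753209e-02  7.46188129e-05 -6.95734484e-02] 
 [[ 0.    -0.963 -0.27 ]
 [ 1.     0.001 -0.001]
 [ 0.001 -0.27   0.963]] [[334.47735833   0.         319.13474802]
 [  0.         334.47735833 201.61330121]
 [  0.           0.           1.        ]]
t 0.15 tcp [0.1824 0.6495 0.3032] yaw 1.297 j7 -0.08 
d [-0.3455 -0.2037 -0.0265] w [-0.001  0.     0.   ] rows 8.0 0.0
t 0.15 tcp [0.1824 0.6495 0.3032] yaw 1.297 j7 -0.08 
d [-0.3455 -0.2037 -0.0265] w [-0.001 -0.    -0.274] rows 8.0 1.8
```

```bash
python3 drive.py '-.2 -.12 -.01 0 0 -.15;-.2 -.12 -.01 0 0 -.27;-.2 -.12 -.01 0 0 -.27;-.2 -.12 -.01 0 0 -.27;-.2 -.12 -.01 0 0 -.27'
python3 - <<'E'
from h import *
plan(.46,.32,.33,np.pi/2)
E
```

```text
clock: 0.65
tcp_pos: [0.3456, 0.4768, 0.3139]
orientation: [0.012, 3.141, -0.002]
contact_force: [0.2, 0.2, -0.5]
grip_width: 0.0851
gripper_force: 0.0
t 0.65 tcp [0.3456 0.4768 0.3139] yaw 1.563 j7 0.52 
d [-0.1156 -0.1559 -0.0158] w [-0.001  0.001 -0.008] rows 3.9 0.1
```

```bash
python3 drive.py '-.12 -.16 -.016 0 0 0;-.12 -.16 -.016 0 0 0;-.12 -.16 -.016 0 0 0;-.12 -.16 -.016 0 0 0;-.12 -.16 -.016 0 0 0'
python3 - <<'E'
from h import *
snap('wrist','w1')
im=cv2.imread('pics/w1.png')
X,_=cloud('w1')
ok=(X[...,2]>.003)&(X[...,2]<.012)
fin=(X[...,2]>.03)&(X[...,2]<.048)
print(np.nanmean(X[180:220,0:60],axis=(0,1)))
for m,n in((ok,'plate'),(fin,'fin')):
    k,l,s,c=cv2.connectedComponentsWithStats(m.astype(np.uint8))
    for i in np.argsort(-s[1:,4])[:2]+1:
        P=X[l==i]; rc=cv2.minAreaRect((P[:,:2]*1000).astype(np.float32)); print(n,s[i],P.mean(0).round(4),rc)
plan(.5,-.0,.33)
E
```

```text
clock: 1.15
tcp_pos: [0.467, 0.3123, 0.3305]
orientation: [0.025, 3.139, -0.004]
contact_force: [-0.2, -0.5, 0.2]
grip_width: 0.0853
gripper_force: 0.0
[ 0.49965872 -0.03921522  0.01103061]
plate [  231   133   160   107 11031] [0.4897 0.3011 0.0056] ((492.45166015625, 303.30877685546875), (110.85343933105469, 180.3882293701172), 6.705376625061035)
plate [ 482    6   38  261 1058] [0.4331 0.5201 0.0075] ((448.60113525390625, 520.2975463867188), (297.9328918457031, 3.03193736076355), 0.04239238053560257)
fin [ 492    0   49  282 2678] [0.4342 0.5201 0.0392] ((449.46612548828125, 520.1185913085938), (296.2333679199219, 3.497098445892334), 0.010563299059867859)
fin [   0  211  118  110 1592] [0.5559 0.0374 0.0391] ((554.052490234375, 32.61182403564453), (180.9493865966797, 91.32906341552734), 36.22861099243164)
t 1.2 tcp [0.4646 0.3158 0.3302] yaw 1.559 j7 0.88 
d [-0.0391 -0.3153  0.0005] w [-0.001  0.001  0.   ] rows 6.4 0.0
```

View pics/w1.png

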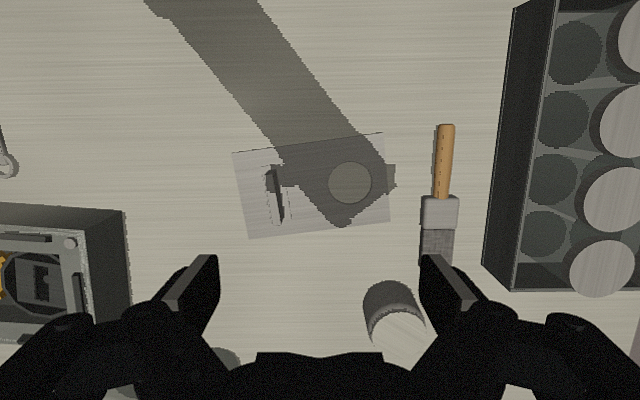

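Cover centre is at (0.4925,0.303), turned +6.7°; the size 110.9×180.4 matches. The fin is at pixel (275,195), the hole at (350,183), and the housing is at lower left. Next I look into the housing.

```bash
python3 drive.py '-.035 -.25 0 0 0 0;-.035 -.25 0 0 0 0;-.035 -.25 0 0 0 0;-.035 -.25 0 0 0 0;-.035 -.25 0 0 0 0';python3 drive.py '-.01 -.09 0 0 0 0;-.01 -.09 0 0 0 0;-.01 -.09 0 0 0 0'
python3 - <<'E'
from h import *
X,_=cloud('w1');P=X[160:230,260:295].reshape(-1,3);P=P[(P[:,2]>.036)&(P[:,2]<.045)];print('fin',len(P),P.mean(0).round(4),cv2.minAreaRect((P[:,:2]*1000).astype(np.float32)))
snap('wrist','w2')
X,im=cloud('w2')
cv2.imwrite('pics/w2v.png',im)
plan(.5,-.05,.33)
E
```

```text
clock: 1.7
tcp_pos: [0.4953, 0.0716, 0.3298]
orientation: [-0.002, -3.142, -0.001]
contact_force: [1.2, 0.3, 1.1]
grip_width: 0.0856
gripper_force: 0.0
clock: 2.0
tcp_pos: [0.5052, -0.0231, 0.33]
orientation: [0.018, 3.141, -0.003]
contact_force: [-0.5, -0.4, -0.5]
grip_width: 0.0857
gripper_force: 0.0
fin 480 [0.4964 0.2588 0.0394] ((497.3641662597656, 258.7255859375), (59.95790481567383, 10.229033470153809), 6.797828197479248)
t 2.05 tcp [ 0.5053 -0.0197  0.3298] yaw 1.563 j7 1.54 
d [ 0.005  -0.0303 -0.0002] w [-0. -0. -0.] rows 0.6 0.0
```

View pics/w2.png

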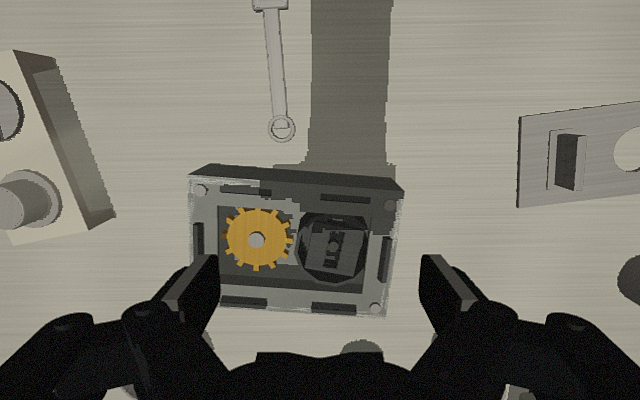

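The housing is at (190–405,165–318), turned slightly. The receptacle is at (333,247), with what looks like a slot running vertically near (332,250).

Run:
```python
from h import *
X,im=cloud('w2')
m=(X[...,2]>.066)&(X[...,2]<.074); m[:, :180]=0; m[:,412:]=0; m[:165]=0
P=X[m]; print('ledge',len(P),cv2.minAreaRect((P[:,:2]*1000).astype(np.float32)),P[:,2].mean())
# edge percentiles robust
a=cv2.minAreaRect((P[:,:2]*1000).astype(np.float32))[2]
for ang in np.radians(np.arange(-2,12,1)):
    R=np.array([[np.cos(ang),np.sin(ang)],[-np.sin(ang),np.cos(ang)]]);Q=P[:,:2]@R.T
    lo,hi=np.percentile(Q,.5,axis=0),np.percentile(Q,99.5,axis=0);print(round(np.degrees(ang)),(hi-lo).round(4),(R.T@((lo+hi)/2)).round(4))
c=im[205:290,290:375]; c=cv2.resize(c,(500,500),interpolation=cv2.INTER_CUBIC); c=cv2.convertScaleAbs(c,alpha=2.5,beta=0)
z=X[205:290,290:375,2]; zz=np.clip((z-.02)/.06*255,0,255); zz=np.nan_to_num(zz).astype(np.uint8); zz=cv2.cvtColor(cv2.resize(zz,(300,300),interpolation=cv2.INTER_NEAREST),cv2.COLOR_GRAY2BGR)
zz=cv2.copyMakeBorder(zz,0,200,0,0,cv2.BORDER_CONSTANT)
cv2.imwrite('pics/w2c.png',np.hstack([c,zz]))
```

```text
ledge 12134 ((583.207275390625, -53.49022674560547), (220.89080810546875, 151.44772338867188), 84.76116180419922) 0.06964981903657806
-2 [0.1568 0.2194] [ 0.5824 -0.0518]
-1 [0.1599 0.2201] [ 0.5823 -0.0512]
0 [0.1628 0.2208] [ 0.5822 -0.0508]
1 [0.1655 0.2214] [ 0.5822 -0.0504]
2 [0.1682 0.2221] [ 0.5821 -0.0498]
3 [0.1711 0.2228] [ 0.5819 -0.0493]
4 [0.1739 0.2234] [ 0.5817 -0.0489]
5 [0.1767 0.2238] [ 0.5816 -0.0485]
6 [0.1794 0.2242] [ 0.5815 -0.048 ]
7 [0.1823 0.2246] [ 0.5813 -0.0475]
8 [0.185 0.225] [ 0.5811 -0.047 ]
9 [0.1878 0.2253] [ 0.5809 -0.0465]
10 [0.1905 0.2254] [ 0.5807 -0.0461]
11 [0.1931 0.2257] [ 0.5805 -0.0456]
```

View pics/w2c.png

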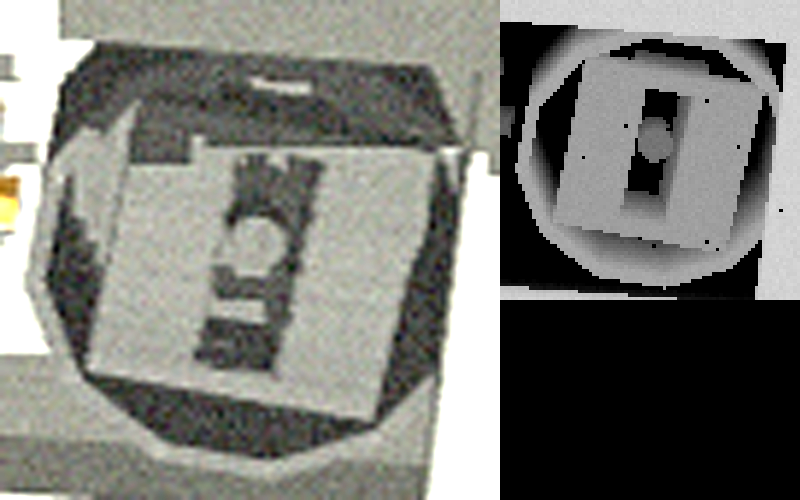

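Run:
```python
from h import *
f=np.load('pics/w2.npz')
def ray(u,v,z):
    n=cv2.undistortPoints(np.array([[[u,v]]],float),f['K'],np.array([float(f['k1']),0,0,0,0])).ravel()
    d=f['R'].T@np.array([*n,1]); c=-f['R'].T@f['t']; return (c+d*(z-c[2])/d[2])[:2]
q=[(237,158),(325,160),(273,375),(195,361)]
W=[ray(290+a*.17-.4,205+b*.17-.4,.058) for a,b in q]
print(np.array(W).round(4),'ctr',np.mean(W,0).round(4))
for a,b in((0,3),(1,2)): d=W[b]-W[a]; print(np.linalg.norm(d).round(4),'ang',np.arctan2(d[1],d[0]).round(3))
print('wid',np.linalg.norm(W[1]-W[0]),np.linalg.norm(W[2]-W[3]))
# depth-based
X,im=cloud('w2'); Z=X[...,2]; reg=np.zeros(Z.shape,bool); reg[205:290,290:375]=1
B=X[reg&(Z>.0555)&(Z<.0605)][:,:2]
h=-.0914; y=np.array([-np.sin(h),np.cos(h)]); b=np.array([.5832,-.0535])+.045*y; print('bore',b)
# best fit slot: angle/offset with fewest plate points inside 44x15
best=[]
for a in np.arange(-.7,.6,.02):
  for dx in np.arange(-.006,.0061,.001):
    for dy in np.arange(-.006,.0061,.001):
      q=(B-b-[dx,dy]); u=q@[np.cos(a),np.sin(a)]; v=q@[-np.sin(a),np.cos(a)]
      best.append((((abs(u)<.0215)&(abs(v)<.007)).sum(),a,dx,dy))
best=np.array(best); g=best[best[:,0]<=best[:,0].min()+1]; print(len(g),g.mean(0),g.std(0))
plan(.4974,.2587,.2,np.pi/2+.1187)
```

```text
[[ 0.5657 -0.0128]
 [ 0.5663  0.0035]
 [ 0.6099 -0.006 ]
 [ 0.6068 -0.0209]] ctr [ 0.5872 -0.0091]
0.0419 ang -0.195
0.0447 ang -0.215
wid 0.01627584959297693 0.01517814657993461
bore [ 0.58730728 -0.00868783]
3 [ 0.33333333 -0.2        -0.001       0.        ] [0.47140452 0.01632993 0.         0.        ]
t 2.05 tcp [ 0.5053 -0.0197  0.3298] yaw 1.563 j7 1.54 
d [0.0101 0.2784 0.1297] w [-0.    -0.    -0.127] rows 6.1 0.8
```

Bore (0.587,-0.0087) and the slot angle (-0.205 rad in world) agree between the image and the depth data. Now I go for the cover's fin.

```bash
python3 drive.py '.01 .23 .08 0 0 -.127;.01 .23 .08 0 0 -.127;.01 .23 .08 0 0 -.127;.01 .23 .08 0 0 -.127;.01 .23 .08 0 0 -.127'
python3 - <<'E'
from h import *
plan(.4974,.2587,.12,np.pi/2+.1187)
E
```

```text
clock: 2.55
tcp_pos: [0.4943, 0.2174, 0.2489]
orientation: [0.201, -3.134, -0.002]
contact_force: [-0.2, 0.5, 0.0]
grip_width: 0.0853
gripper_force: 0.0
t 2.55 tcp [0.4943 0.2174 0.2489] yaw 1.699 j7 1.23 
d [-0.0085  0.0404  0.1289] w [ 0.002 -0.001  0.009] rows 2.7 0.1
```

```bash
python3 drive.py '-.008 .04 .05 0 0 0;-.008 .04 .1 0 0 .009;-.008 .04 .128 0 0 .009;-.008 .04 .128 0 0 .009;-.008 .04 .128 0 0 .009' .045
python3 - <<'E'
from h import *
plan(.4974,.2587,.084,np.pi/2+.1187)
E
```

```text
clock: 3.05
tcp_pos: [0.4984, 0.2541, 0.122]
orientation: [0.182, -3.135, 0.0]
contact_force: [-0.1, 0.4, 1.3]
grip_width: 0.0445
gripper_force: 0.0
t 3.05 tcp [0.4984 0.2541 0.122 ] yaw 1.687 j7 1.20 
d [0.0004 0.0047 0.038 ] w [-0.    -0.002 -0.003] rows 0.8 0.0
```

```bash
python3 drive.py '0 .002 .02 0 0 0;0 .002 .038 0 0 0;0 .002 .038 0 0 0;0 .002 .038 0 0 0'
python3 - <<'E'
from h import *
plan(.4974,.2587,.084,np.pi/2+.1187)
E
```

```text
clock: 3.45
tcp_pos: [0.5, 0.2554, 0.0861]
orientation: [-0.179, 3.134, 0.003]
contact_force: [0.7, 0.4, 0.2]
grip_width: 0.045
gripper_force: 0.0
t 3.45 tcp [0.5    0.2554 0.0861] yaw 1.685 j7 1.21 
d [0.0022 0.0036 0.0021] w [ 0.001  0.003 -0.005] rows 0.1 0.0
```

```bash
python3 drive.py '.002 .0035 .002 0 0 0;.002 .0035 .002 0 0 0;.002 .0035 .002 0 0 0'
python3 drive.py '.0 .0 .0 0 0 0;0 0 0 0 0 0;0 0 0 0 0 0;0 0 0 0 0 0;0 0 0 0 0 0' 0 90
python3 -c "
from h import *
plan(.5,.2587,.084,np.pi/2+.1187);print(monitor.get_obs()['grip_width'],monitor.get_obs()['gripper_force'])"
```

```text
clock: 3.75
tcp_pos: [0.4968, 0.2585, 0.0827]
orientation: [-0.18, 3.136, 0.001]
contact_force: [0.3, -0.7, 0.2]
grip_width: 0.0453
gripper_force: 0.0
clock: 4.25
tcp_pos: [0.4967, 0.258, 0.0822]
orientation: [-0.179, 3.136, 0.0]
contact_force: [-0.5, -0.9, 5.0]
grip_width: 0.0086
gripper_force: 88.2
t 4.25 tcp [0.4967 0.258  0.0822] yaw 1.685 j7 1.20 
d [-0.0033  0.0003 -0.0018] w [ 0.     0.    -0.004] rows 0.1 0.0
0.008590027551810885 88.15285563468933
```

```bash
python3 drive.py '0 0 -.02 0 0 0;0 0 -.05 0 0 0;0 0 -.09 0 0 0;0 0 -.14 0 0 0;0 0 -.14 0 0 0'
python3 -c "
from h import *
plan(.5791,-.0985,.22,1.4794);o=monitor.get_obs();print(o['grip_width'],o['gripper_force'],o['moment'])"
```

```text
clock: 4.75
tcp_pos: [0.4995, 0.2593, 0.2275]
orientation: [-0.178, 3.128, 0.008]
contact_force: [1.7, 0.6, -3.6]
grip_width: 0.0089
gripper_force: 88.7
t 4.75 tcp [0.4995 0.2593 0.2275] yaw 1.684 j7 1.17 
d [-0.0385 -0.3645  0.0061] w [0.006 0.009 0.205] rows 7.3 1.4
0.008877441988003313 88.69838118553162 [-0.08426272 -0.23779367 -0.01284716]
```

```bash
python3 drive.py '-.01 -.04 0 0 0 .05;-.02 -.09 0 0 0 .1;-.025 -.14 0 0 0 .15;-.03 -.19 .0 0 0 .205;-.03 -.23 .0 0 0 .205'
python3 drive.py '-.055 -.04 0 0 0 0;-.06 -.08 0 0 0 0;-.062 -.105 0 0 0 0;-.062 -.116 .0 0 0 0;-.062 -.116 .0 0 0 0'
python3 -c "
from h import *
plan(.5791,-.0985,.18,1.4794);o=monitor.get_obs();print(o['grip_width'],o['gripper_force'],o['moment'])"
```

```text
clock: 5.25
tcp_pos: [0.5522, 0.0295, 0.2203]
orientation: [-0.148, -3.136, 0.003]
contact_force: [0.2, 0.8, -4.9]
grip_width: 0.0089
gripper_force: 88.7
clock: 5.75
tcp_pos: [0.6024, -0.0907, 0.2201]
orientation: [-0.149, -3.135, 0.002]
contact_force: [-0.4, -0.2, -5.2]
grip_width: 0.0085
gripper_force: 88.8
t 5.75 tcp [ 0.6024 -0.0907  0.2201] yaw 1.476 j7 1.67 
d [ 0.0223 -0.0099  0.0402] w [-0.001 -0.003 -0.004] rows 0.9 0.0
0.00853130665906234 88.80431771278381 [-0.14704983  0.07713453  0.0078082 ]
```

```bash
python3 drive.py '.022 -.01 0 0 0 0;.022 -.01 .02 0 0 0;.022 -.01 .04 0 0 0;.022 -.01 .04 0 0 0;.022 -.01 .04 0 0 0'
python3 -c "
from h import *
plan(.5791,-.0985,.168,1.4794);snap('wrist','w3');snap('scene','s3')
cv2.imwrite('pics/w3v.png',np.vstack([cv2.imread('pics/w3.png')[:300],cv2.resize(cv2.imread('pics/s3.png')[160:260,190:403],(640,300),interpolation=cv2.INTER_CUBIC)]))"
```

```text
clock: 6.25
tcp_pos: [0.5809, -0.0943, 0.1815]
orientation: [-0.139, -3.137, -0.001]
contact_force: [-0.5, -0.5, -4.7]
grip_width: 0.0087
gripper_force: 88.9
t 6.25 tcp [ 0.5809 -0.0943  0.1815] yaw 1.482 j7 1.70 
d [ 0.0014 -0.0043  0.0135] w [ 0.001 -0.002  0.003] rows 0.3 0.0
```

View pics/w3v.png

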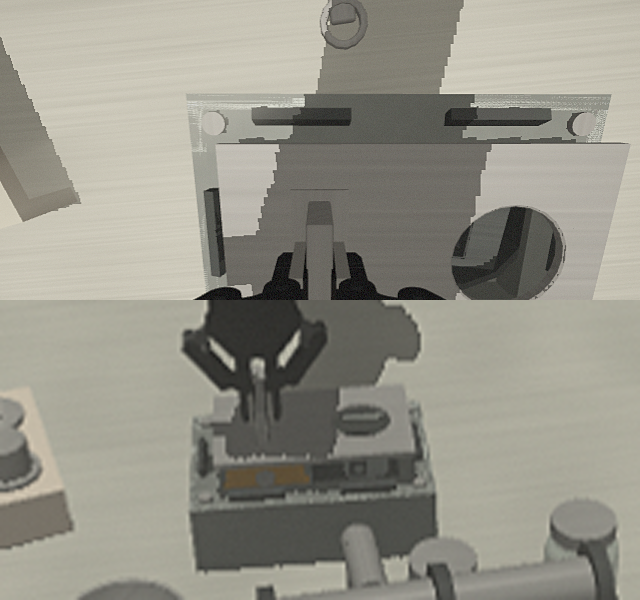

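The cover hangs level about 22 mm above the ledge, its hole at (507,255) in the wrist view. I measure its offset from the cloud.

Run:
```python
from h import *
X,im=cloud('w3'); Z=X[...,2]
m=(Z>.098)&(Z<.122); m[:143]=0; m[285:]=0; m[:,:215]=0
P=X[m]; A=np.c_[P[:,:2],np.ones(len(P))]; s,*_=np.linalg.lstsq(A,P[:,2],rcond=None); print('tilt',s.round(4),'z',P[:,2].mean())
# edges: top edge (small x) row profile & right edge & left edge
top=[X[np.where(m[:,u])[0][0],u] for u in range(240,600,10)]; top=np.array(top)
p=np.polyfit(top[:,1],top[:,0],1); print('top edge slope',p, 'expect .0914')
h=-.0914; ux=np.array([np.cos(h),np.sin(h)]); uy=np.array([-np.sin(h),np.cos(h)]); c=np.array([.5832,-.0535])
Q=np.c_[(P[:,:2]-c)@ux,(P[:,:2]-c)@uy]; print('x min',np.percentile(Q[:,0],.3),'expect -.055; y range',np.percentile(Q[:,1],[.2,99.8]),'expect -.09 .09')
# ledge outer
k=(Z>.066)&(Z<.074); k[:,:150]=0; L=X[k][:,:2]-c; L=L[(abs(L@ux)<.12)&(abs(L@uy)<.13)]
print('housing xmin',np.percentile(L@ux,1),'y',np.percentile(L@uy,[1,99]))
# hole centre
hm=np.zeros(m.shape,np.uint8); hm[195:300,440:575]=((Z[195:300,440:575]<.095)).astype(np.uint8)
e=cv2.dilate(hm,np.ones((3,3)))*m; H=X[e>0]
H=H[np.linalg.norm(H[:,:2]-c-.045*uy,axis=1)<.04]
S=np.c_[2*H[:,:2],np.ones(len(H))]; q=np.linalg.lstsq(S,(H[:,:2]**2).sum(1),rcond=None)[0]; print('hole',q[:2],np.sqrt(q[2]+q[:2]@q[:2]),len(H),'bore',c+.045*uy)
```

```text
tilt [ 0.0014 -0.0083  0.1037] z 0.10488564983407399
top edge slope [0.087545   0.53470909] expect .0914
x min -0.05310721015825726 expect -.055; y range [-0.0854523   0.09391185] expect -.09 .09
housing xmin -0.07487552737935466 y [-0.10928425  0.10739772]
hole [ 0.58916928 -0.0050247 ] 0.026509822457478432 273 bore [ 0.58730728 -0.00868783]
```

```bash
python3 drive.py '.0016 -.004 0 0 0 .0;.0016 -.004 .006 0 0 0;.0016 -.004 .014 0 0 0;.0016 -.004 .014 0 0 0;.0016 -.004 .014 0 0 0'
python3 -c "
from h import *
plan(.5791,-.0985,.152,1.4794)"
```

```text
clock: 6.85
tcp_pos: [0.5789, -0.1, 0.1674]
orientation: [-0.143, -3.137, -0.0]
contact_force: [0.4, 0.5, -4.3]
grip_width: 0.0084
gripper_force: 88.8
t 6.85 tcp [ 0.5789 -0.1     0.1674] yaw 1.480 j7 1.71 
d [-0.0001  0.0015  0.0154] w [ 0.    -0.001  0.001] rows 0.3 0.0
```

```bash
python3 drive.py '0 .001 .003 0 0 0;0 .001 .006 0 0 0;0 .001 .009 0 0 0;0 .001 .012 0 0 0;0 .001 .014 0 0 0'
python3 drive.py '0 0 .001 0 0 0;0 0 .001 0 0 0'
python3 -c "
from h import *
plan(.5791,-.0985,.152,1.4794)"
```

```text
clock: 7.35
tcp_pos: [0.5791, -0.099, 0.1535]
orientation: [-0.143, -3.138, 0.0]
contact_force: [0.4, 0.3, -5.6]
grip_width: 0.0088
gripper_force: 89.0
clock: 7.55
tcp_pos: [0.5791, -0.0991, 0.1527]
orientation: [-0.143, -3.138, 0.0]
contact_force: [1.0, -0.2, -4.5]
grip_width: 0.0084
gripper_force: 89.0
t 7.55 tcp [ 0.5791 -0.0991  0.1527] yaw 1.480 j7 1.72 
d [0.0001 0.0006 0.0007] w [-0.    -0.     0.001] rows 0.0 0.0
```

```bash
python3 drive.py '0 .0005 .0008 0 0 0;0 .0005 .0016 0 0 0;0 .0005 .0016 0 0 0'
python3 drive.py '0 0 0 0 0 0;0 0 0 0 0 0;0 0 0 0 0 0;0 0 0 0 0 0' .04
python3 drive.py '0 0 -.02 0 0 0;0 0 -.06 0 0 0;0 0 -.11 0 0 0;0 0 -.16 0 0 0;0 0 -.16 0 0 0' .04
python3 -c "
from h import *
snap('wrist','w4');plan(.5791,-.0985,.152,1.4794)
X,im=cloud('w4');Z=X[...,2]
m=(Z>.0735)&(Z<.0815)
c=np.array([.5832,-.0535]);D=X[...,:2]-c;m&=(np.linalg.norm(D,axis=2)<.15);P=X[m]
print(len(P),P[:,2].mean(),cv2.minAreaRect((P[:,:2]*1000).astype(np.float32)))
A=np.c_[P[:,:2]-c,np.ones(len(P))];print(np.linalg.lstsq(A,P[:,2],rcond=None)[0])
plan(.44,-.35,.33)
"
```

```text
clock: 7.85
tcp_pos: [0.5794, -0.0987, 0.1522]
orientation: [0.143, 3.138, 0.0]
contact_force: [-3.1, 0.2, 3.9]
grip_width: 0.0087
gripper_force: 90.4
clock: 8.25
tcp_pos: [0.5795, -0.0985, 0.1514]
orientation: [0.143, 3.138, 0.0]
contact_force: [0.3, -0.3, -1.0]
grip_width: 0.0401
gripper_force: 0.0
clock: 8.75
tcp_pos: [0.5825, -0.0995, 0.3187]
orientation: [0.143, 3.125, 0.0]
contact_force: [0.6, 0.4, -0.1]
grip_width: 0.04
gripper_force: 0.0
t 8.8 tcp [ 0.5811 -0.099   0.3152] yaw 1.480 j7 1.65 
d [0.0033 0.0002 0.1632] w [0.001 0.008 0.   ] rows 3.3 0.1
21395 0.07583779845284247 ((583.4686279296875, -53.183319091796875), (206.47637939453125, 136.27378845214844), 85.1512451171875)
[-0.00133555 -0.0023047   0.07582738]
t 8.8 tcp [ 0.5811 -0.099   0.3152] yaw 1.480 j7 1.65 
d [ 0.1176 -0.2628 -0.0159] w [ 0.001  0.008 -0.   ] rows 5.8 0.1
```

View pics/w4.png

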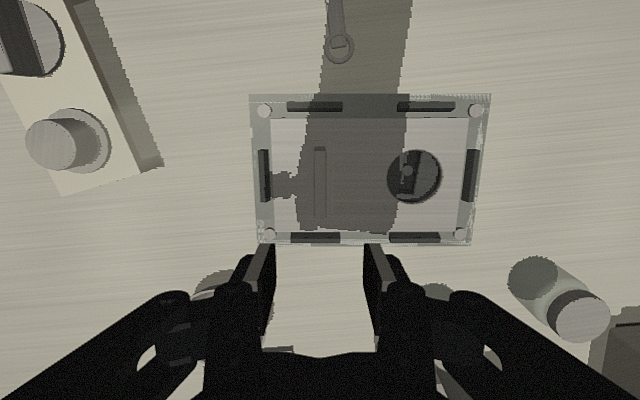

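The cover is seated flat (top at 0.0758), with the slot visible through the hole at (414,175). On to the stand.

```bash
python3 drive.py '.1 -.22 -.015 0 0 0;.1 -.22 -.015 0 0 0;.1 -.22 -.015 0 0 0;.1 -.22 -.015 0 0 0;.1 -.22 -.015 0 0 0' .085
python3 drive.py '0 0 0 0 0 0;0 0 0 0 0 0'
python3 - <<'E'
from h import *
snap('wrist','w5');X,im=cloud('w5');Z=X[...,2]
for lo,hi,n in((.086,.094,'wingtop'),(.052,.060,'flanges'),(.046,.052,'stand'),(.078,.0855,'spare top')):
    m=((Z>lo)&(Z<hi)).astype(np.uint8); m[270:]=0
    k,l,s,c=cv2.connectedComponentsWithStats(m)
    for i in np.argsort(-s[1:,4])[:2]+1:
        P=X[l==i]; print(n,s[i],P.mean(0).round(4),cv2.minAreaRect((P[:,:2]*1000).astype(np.float32)))
plan(.43,-.35,.2)
E
```

```text
clock: 9.3
tcp_pos: [0.4574, -0.3105, 0.3251]
orientation: [-0.145, -3.136, -0.0]
contact_force: [1.6, -0.3, -0.1]
grip_width: 0.0852
gripper_force: 0.0
clock: 9.5
tcp_pos: [0.4587, -0.3091, 0.3251]
orientation: [-0.147, -3.136, -0.001]
contact_force: [-0.3, 0.7, -0.2]
grip_width: 0.085
gripper_force: 0.0
wingtop [ 278  232   45   38 1337] [ 0.5253 -0.3345  0.0875] ((524.3701171875, -334.4893493652344), (44.010013580322266, 39.82808303833008), 84.27452087402344)
wingtop [ 256  126   27   70 1062] [ 0.4316 -0.3528  0.0894] ((432.67901611328125, -353.10382080078125), (63.833648681640625, 14.410481452941895), 3.318214178085327)
flanges [ 274  125   31   60 1157] [ 0.431  -0.3362  0.0556] ((431.301513671875, -334.1453552246094), (61.058204650878906, 25.015668869018555), 2.806997299194336)
flanges [273 213  58  47 878] [ 0.5134 -0.3317  0.0555] ((520.1842041015625, -333.3111572265625), (63.13671875, 50.13039016723633), 77.52400207519531)
stand [ 218   98  134  172 8142] [ 0.464  -0.3439  0.0496] ((479.87774658203125, -344.1629333496094), (189.90249633789062, 90.49102783203125), 11.023421287536621)
stand [   0    0   60  123 6124] [ 0.3188 -0.5779  0.0498] ((324.75946044921875, -578.193603515625), (55.60361862182617, 120.07829284667969), 71.8809814453125)
spare top [ 56 185  49  85 488] [ 0.4797 -0.5411  0.0817] ((481.7034912109375, -541.2261352539062), (92.86239624023438, 22.54660415649414), 13.821462631225586)
spare top [279 229  44  19 128] [ 0.5089 -0.3316  0.0822] ((512.3092651367188, -332.92681884765625), (43.772239685058594, 16.49222755432129), 82.40571594238281)
t 9.55 tcp [ 0.4597 -0.3078  0.3251] yaw 1.480 j7 2.08 
d [ 0.0255 -0.0448  0.1251] w [ 0.001 -0.002  0.   ] rows 2.7 0.0
```

View pics/w5.png

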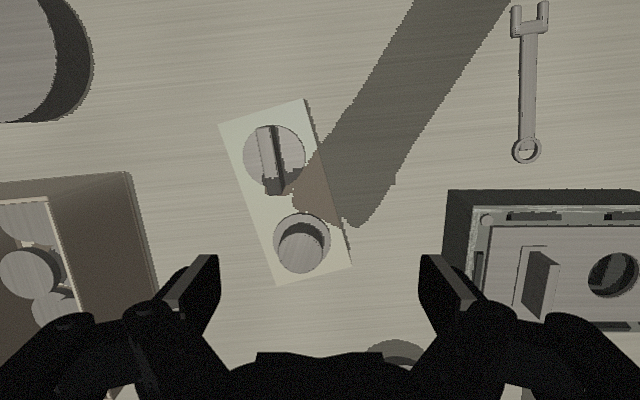

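The wing is at (268,160): centre (0.4327,-0.3531), angle 3.3°, 64×14 mm as given. The spare is at (302,245).

```bash
python3 drive.py '.025 -.045 .03 0 0 -.14;.025 -.045 .06 0 0 -.147;.025 -.045 .1 0 0 -.147;.025 -.045 .145 0 0 -.147;.025 -.045 .145 0 0 -.147' .06
python3 -c "
from h import *
plan(.4327,-.3531,.135,1.629)"
```

```text
clock: 10.05
tcp_pos: [0.4289, -0.347, 0.1755]
orientation: [0.093, -3.13, -0.011]
contact_force: [-0.8, 0.8, 0.5]
grip_width: 0.0605
gripper_force: 0.0
t 10.05 tcp [ 0.4289 -0.347   0.1755] yaw 1.630 j7 2.41 
d [-0.0038 -0.0067  0.0404] w [ 0.007 -0.01   0.001] rows 0.8 0.1
```

```bash
python3 drive.py '-.003 -.0045 0 0 -.003 0;-.003 -.0045 .02 0 -.003 0;-.003 -.0045 .034 0 -.003 0;-.003 -.0045 .034 0 -.003 0;-.003 -.0045 .034 0 -.003 0' .05
python3 -c "
from h import *
plan(.4327,-.3531,.135,1.629)"
```

```text
clock: 10.55
tcp_pos: [0.4346, -0.3556, 0.1483]
orientation: [-0.089, 3.136, -0.001]
contact_force: [0.1, -0.6, -0.2]
grip_width: 0.0499
gripper_force: 0.0
t 10.55 tcp [ 0.4346 -0.3556  0.1483] yaw 1.627 j7 2.44 
d [0.0018 0.0026 0.0133] w [-0.001  0.004 -0.002] rows 0.3 0.0
```

```bash
python3 drive.py '.002 .0025 .007 0 0 0;.002 .0025 .013 0 0 0;.002 .0025 .013 0 0 0;.002 .0025 .013 0 0 0'
python3 -c "
from h import *
plan(.4327,-.3531,.135,1.629)"
python3 drive.py '0 0 0 0 0 0;0 0 0 0 0 0;0 0 0 0 0 0;0 0 0 0 0 0' 0 100
python3 -c "
from h import *
plan(.4327,-.3531,.135,1.629);o=monitor.get_obs();print(o['grip_width'],o['gripper_force'],o['contact_force'])"
```

```text
clock: 10.95
tcp_pos: [0.4318, -0.353, 0.1342]
orientation: [-0.088, 3.138, 0.0]
contact_force: [-0.4, -0.4, -0.1]
grip_width: 0.05
gripper_force: 0.0
t 10.95 tcp [ 0.4318 -0.353   0.1342] yaw 1.627 j7 2.45 
d [-0.0009 -0.0002 -0.0008] w [ 0.     0.003 -0.002] rows 0.0 0.0
clock: 11.35
tcp_pos: [0.432, -0.3532, 0.1347]
orientation: [-0.088, 3.137, -0.0]
contact_force: [-0.7, 1.2, 3.5]
grip_width: 0.0124
gripper_force: 97.7
t 11.35 tcp [ 0.432  -0.3532  0.1347] yaw 1.627 j7 2.45 
d [-0.0007  0.0001 -0.0003] w [-0.     0.003 -0.002] rows 0.0 0.0
0.012434594428273724 97.67771601676941 [-0.66906712  1.21485034  3.51384797]
```

```bash
python3 drive.py '0 0 -.03 0 0 0;0 0 -.07 0 0 0;0 0 -.115 0 0 0;0 0 -.13 0 0 0;0 0 -.13 0 0 0'
python3 -c "
from h import *
plan(.5870,-.0087,.25,1.366);o=monitor.get_obs();print(o['grip_width'],o['gripper_force'],o['contact_force'],o['moment'])"
```

```text
clock: 11.85
tcp_pos: [0.4324, -0.3538, 0.2666]
orientation: [-0.088, 3.133, -0.003]
contact_force: [0.7, 0.3, -2.8]
grip_width: 0.0126
gripper_force: 98.0
t 11.85 tcp [ 0.4324 -0.3538  0.2666] yaw 1.627 j7 2.37 
d [-0.1737  0.3359  0.017 ] w [-0.001  0.007  0.261] rows 7.6 1.7
0.012593574329082109 97.98940658569336 [ 0.74037955  0.29345289 -2.80825387] [-0.0023265   0.01044464  0.03050083]
```

```bash
python3 drive.py '-.02 .045 0 0 0 .1;-.04 .09 0 0 0 .2;-.06 .135 0 0 0 .261;-.085 .175 0 0 0 .261;-.1 .215 0 0 0 .261'
python3 -c "
from h import *
plan(.5870,-.0087,.25,1.366)"
```

```text
clock: 12.35
tcp_pos: [0.5196, -0.13, 0.2626]
orientation: [0.319, 3.125, 0.001]
contact_force: [0.4, -0.2, -2.0]
grip_width: 0.0123
gripper_force: 98.1
t 12.35 tcp [ 0.5196 -0.13    0.2626] yaw 1.367 j7 1.64 
d [-0.0415  0.1324  0.0127] w [0.001 0.001 0.001] rows 2.8 0.0
```

```bash
python3 drive.py '-.015 .045 0 0 0 0;-.03 .09 0 0 0 0;-.042 .126 0 0 0 0;-.042 .126 0.01 0 0 0;-.042 .126 .01 0 0 0'
python3 -c "
from h import *
plan(.5870,-.0087,.22,1.366)"
```

```text
clock: 12.85
tcp_pos: [0.5845, -0.0168, 0.2514]
orientation: [-0.317, -3.123, 0.001]
contact_force: [-1.3, -0.9, -2.8]
grip_width: 0.0123
gripper_force: 98.2
t 12.85 tcp [ 0.5845 -0.0168  0.2514] yaw 1.369 j7 1.44 
d [-0.0009  0.0084  0.0314] w [-0.001 -0.003  0.003] rows 0.6 0.0
```

```bash
python3 drive.py '-.001 .006 .01 0 0 0;-.001 .006 .03 0 0 0;-.001 .006 .03 0 0 0;-.001 .006 .03 0 0 0'
python3 - <<'E'
from h import *
plan(.5870,-.0087,.2,1.366)
X,im=cloud('w4');Z=X[...,2]
m=(Z>.0735)&(Z<.079)
hm=np.zeros(m.shape,np.uint8); hm[145:208,380:448]=Z[145:208,380:448]<.07
e=cv2.dilate(hm,np.ones((3,3)))*m; H=X[e>0]
S=np.c_[2*H[:,:2],np.ones(len(H))]; q=np.linalg.lstsq(S,(H[:,:2]**2).sum(1),rcond=None)[0]; print('hole',q[:2],np.sqrt(q[2]+q[:2]@q[:2]),len(H))
b=np.array([.5873,-.0087]);B=X[(Z>.055)&(Z<.061)][:,:2];B=B[np.linalg.norm(B-b,axis=1)<.024];best=[]
for a in np.arange(-.5,.2,.02):
  for dx in np.arange(-.006,.0061,.001):
    for dy in np.arange(-.006,.0061,.001):
      p=(B-b-[dx,dy]); u=p@[np.cos(a),np.sin(a)]; v=p@[-np.sin(a),np.cos(a)]
      best.append((((abs(u)<.0215)&(abs(v)<.007)).sum(),a,dx,dy))
best=np.array(best); g=best[best[:,0]<=best[:,0].min()+1]; print(len(B),len(g),g.mean(0),g.std(0))
E
```

```text
clock: 13.25
tcp_pos: [0.5877, -0.0134, 0.2244]
orientation: [0.324, 3.123, -0.0]
contact_force: [0.0, -0.2, -1.9]
grip_width: 0.0124
gripper_force: 98.2
t 13.25 tcp [ 0.5877 -0.0134  0.2244] yaw 1.364 j7 1.44 
d [0.0017 0.0044 0.0244] w [-0.     0.001 -0.002] rows 0.5 0.0
hole [ 0.58805088 -0.00943777] 0.02666450595195047 133
1048 2 [ 0.5  -0.21  0.    0.  ] [0.5  0.01 0.   0.  ]
```

```bash
python3 drive.py '.0015 .004 .01 0 0 0;.0015 .004 .022 0 0 0;.0015 .004 .022 0 0 0;.0015 .004 .022 0 0 0'
python3 -c "
from h import *
plan(.5870,-.0087,.185,1.366)"
```

```text
clock: 13.65
tcp_pos: [0.5875, -0.0081, 0.2024]
orientation: [0.321, 3.123, 0.0]
contact_force: [-0.5, -0.4, -1.9]
grip_width: 0.0123
gripper_force: 98.2
t 13.65 tcp [ 0.5875 -0.0081  0.2024] yaw 1.366 j7 1.44 
d [ 0.0004 -0.0007  0.0174] w [ 0.     0.002 -0.   ] rows 0.3 0.0
```

```bash
python3 drive.py '0 -.0007 .006 0 0 0;0 -.0007 .012 0 0 0;0 -.0007 .018 0 0 0;0 -.0007 .018 0 0 0'
python3 -c "
from h import *
plan(.5870,-.0087,.17,1.366)"
```

```text
clock: 14.05
tcp_pos: [0.5871, -0.0087, 0.1837]
orientation: [0.321, 3.124, 0.0]
contact_force: [-0.3, 0.5, -2.1]
grip_width: 0.0122
gripper_force: 98.2
t 14.05 tcp [ 0.5871 -0.0087  0.1837] yaw 1.366 j7 1.46 
d [0.0001 0.     0.0137] w [ 0.     0.001 -0.   ] rows 0.3 0.0
```

```bash
python3 drive.py '0 0 .003 0 0 0;0 0 .006 0 0 0;0 0 .008 0 0 0;0 0 .008 0 0 0'
python3 -c "
from h import *
plan(.5870,-.0087,.17,1.366)"
```

```text
clock: 14.45
tcp_pos: [0.5875, -0.0087, 0.1765]
orientation: [0.321, 3.123, 0.001]
contact_force: [-0.0, 0.4, -2.1]
grip_width: 0.0121
gripper_force: 98.2
t 14.45 tcp [ 0.5875 -0.0087  0.1765] yaw 1.366 j7 1.46 
d [ 0.0006 -0.0001  0.0065] w [0.001 0.002 0.   ] rows 0.1 0.0
```

The crossbar is in the slot with no contact force. I press on.

```bash
python3 drive.py '0 0 .003 0 0 0;0 0 .006 0 0 0;0 0 .008 0 0 0;0 0 .010 0 0 0;0 0 .010 0 0 0'
python3 drive.py '0 0 .002 0 0 0;0 0 .004 0 0 0;0 0 .005 0 0 0;0 0 .006 0 0 0;0 0 .006 0 0 0'
python3 -c "
from h import *
plan(.5870,-.0087,.1605,1.366)"
```

```text
clock: 14.95
tcp_pos: [0.5877, -0.0087, 0.1667]
orientation: [0.321, 3.122, 0.001]
contact_force: [0.5, 0.2, -1.8]
grip_width: 0.0123
gripper_force: 98.5
clock: 15.45
tcp_pos: [0.5878, -0.0087, 0.1608]
orientation: [0.321, 3.122, 0.001]
contact_force: [-0.9, 1.3, 0.8]
grip_width: 0.0124
gripper_force: 98.9
t 15.45 tcp [ 0.5878 -0.0087  0.1608] yaw 1.366 j7 1.47 
d [ 0.0007 -0.0002  0.0003] w [ 0.001  0.003 -0.   ] rows 0.0 0.0
```

```bash
python3 drive.py '0 0 .001 0 0 0;0 0 .002 0 0 0;0 0 .002 0 0 0'
python3 -c "
from h import *
plan(.5870,-.0087,.1605,1.366)"
```

```text
clock: 15.75
tcp_pos: [0.5878, -0.0088, 0.1607]
orientation: [0.321, 3.122, 0.002]
contact_force: [-7.6, 1.2, 19.7]
grip_width: 0.0125
gripper_force: 101.5
t 15.75 tcp [ 0.5878 -0.0088  0.1607] yaw 1.366 j7 1.47 
d [ 0.0008 -0.0001  0.0002] w [ 0.002  0.003 -0.   ] rows 0.0 0.0
```

It's home on the cover (20 N of contact). Clockwise turn: positive about tool z.

```bash
python3 drive.py '0 0 -.001 0 0 .05;0 0 -.001 0 0 .15;0 0 -.001 0 0 .25;0 0 -.001 0 0 .35;0 0 -.001 0 0 .45'
python3 -c "
from h import *
plan(.5870,-.0087,.1605,-.205);o=monitor.get_obs();print(o['moment'],o['contact_force'])"
```

```text
clock: 16.25
tcp_pos: [0.5877, -0.0089, 0.1596]
orientation: [1.015, 2.97, 0.001]
contact_force: [0.2, 0.1, -1.4]
grip_width: 0.0124
gripper_force: 119.9
t 16.25 tcp [ 0.5877 -0.0089  0.1596] yaw 0.912 j7 1.10 
d [ 0.0007 -0.0003 -0.0009] w [3.000e-03 1.000e-03 1.117e+00] rows 0.0 7.4
[-0.00743151  0.03626508  0.12444922] [ 0.24283046  0.09255848 -1.43231125]
```

```bash
python3 drive.py '0 0 0 0 0 .1;0 0 0 0 0 .2;0 0 0 0 0 .3;0 0 0 0 0 .4;0 0 0 0 0 .5'
python3 drive.py '0 0 0 0 0 .1;0 0 0 0 0 .2;0 0 0 0 0 .3;0 0 0 0 0 .4;0 0 0 0 0 .45'
python3 -c "
from h import *
plan(.5870,-.0087,.1605,-.205);o=monitor.get_obs();print(o['moment'],o['contact_force'])"
```

```text
clock: 16.75
tcp_pos: [0.5876, -0.0087, 0.1595]
orientation: [1.718, 2.627, 0.002]
contact_force: [-1.4, 2.0, -0.2]
grip_width: 0.0125
gripper_force: 119.5
clock: 17.25
tcp_pos: [0.5877, -0.0085, 0.1594]
orientation: [2.26, 2.179, 0.003]
contact_force: [0.1, -0.6, 0.2]
grip_width: 0.0124
gripper_force: 120.6
t 17.25 tcp [ 0.5877 -0.0085  0.1594] yaw -0.037 j7 0.33 
d [-0.0002 -0.0007 -0.0011] w [ 0.003 -0.     0.168] rows 0.0 1.1
[0.02658665 0.02305419 0.24706364] [ 0.06916691 -0.58909183  0.16113269]
```

```bash
python3 drive.py '0 0 0 0 0 .06;0 0 0 0 0 .12;0 0 0 0 0 .18;0 0 0 0 0 .18'
python3 -c "
from h import *
plan(.5870,-.0087,.1605,-.205);o=monitor.get_obs();print(o['moment'],o['contact_force'])"
python3 drive.py '0 0 0 0 0 .04;0 0 0 0 0 .08;0 0 0 0 0 .08'
python3 -c "
from h import *
plan(.5870,-.0087,.1605,-.205);o=monitor.get_obs();print(o['moment'],o['contact_force'])"
```

```text
clock: 17.65
tcp_pos: [0.5877, -0.0084, 0.1595]
orientation: [2.445, 1.97, 0.003]
contact_force: [-2.6, -0.4, -2.1]
grip_width: 0.0123
gripper_force: 103.9
t 17.65 tcp [ 0.5877 -0.0084  0.1595] yaw -0.214 j7 0.19 
d [-0.0004 -0.0007 -0.001 ] w [ 0.003 -0.    -0.009] rows 0.0 0.1
[-0.07327028  0.62724202 -0.28309789] [-2.63953993 -0.43305619 -2.08632668]
clock: 17.95
tcp_pos: [0.5877, -0.0087, 0.1596]
orientation: [2.52, 1.873, 0.003]
contact_force: [-0.8, -1.2, -1.5]
grip_width: 0.0126
gripper_force: 103.6
t 17.95 tcp [ 0.5877 -0.0087  0.1596] yaw -0.293 j7 0.13 
d [-0.0002 -0.0007 -0.0009] w [ 0.003 -0.001 -0.088] rows 0.0 0.6
[-0.14137333  0.19274416 -0.23736064] [-0.77614756 -1.20030139 -1.54540401]
```

```bash
python3 drive.py '0 0 0 0 0 .03;0 0 0 0 0 .05;0 0 0 0 0 .05'
python3 -c "
from h import *
plan(.5870,-.0087,.1605,-.205);o=monitor.get_obs();print(o['moment'],o['contact_force'])"
python3 drive.py '0 0 0 0 0 0;0 0 0 0 0 0;0 0 0 0 0 0;0 0 0 0 0 0' .05
python3 drive.py '0 0 -.03 0 0 0;0 0 -.07 0 0 0;0 0 -.11 0 0 0;0 0 -.15 0 0 0;0 0 -.15 0 0 0'
python3 - <<'E'
from h import *
snap('wrist','w6');X,im=cloud('w6');Z=X[...,2];D=np.linalg.norm(X[...,:2]-[.5873,-.0087],axis=2)
P=X[(Z>.108)&(Z<.125)&(D<.045)];print('wing',len(P),P.mean(0),cv2.minAreaRect((P[:,:2]*1000).astype(np.float32)))
F=X[(Z>.074)&(Z<.09)&(D<.03)];print('flange z',np.median(F[:,2]),len(F))
c=np.array([.5832,-.0535]);P=X[(Z>.0725)&(Z<.0785)&(np.linalg.norm(X[...,:2]-c,axis=2)<.11)];print('cover z',np.median(P[:,2]))
E
```

```text
clock: 18.25
tcp_pos: [0.5875, -0.0087, 0.1596]
orientation: [2.568, 1.808, 0.003]
contact_force: [-0.6, -0.5, -3.2]
grip_width: 0.0124
gripper_force: 103.3
t 18.25 tcp [ 0.5875 -0.0087  0.1596] yaw -0.344 j7 0.09 
d [-0.0002 -0.0005 -0.0009] w [ 0.002 -0.001 -0.139] rows 0.0 0.9
[-0.06612502  0.15141431  0.24524549] [-0.64479331 -0.46869745 -3.23222278]
clock: 18.65
tcp_pos: [0.5879, -0.0088, 0.16]
orientation: [2.567, 1.807, 0.005]
contact_force: [-0.1, 0.6, 0.7]
grip_width: 0.0501
gripper_force: 0.0
clock: 19.15
tcp_pos: [0.5898, -0.0098, 0.3152]
orientation: [2.565, 1.804, 0.017]
contact_force: [0.4, 0.2, 0.6]
grip_width: 0.0498
gripper_force: 0.0
wing 1251 [ 0.58823346 -0.00622359  0.11540033] ((587.788330078125, -7.598148345947266), (63.443626403808594, 13.97445011138916), 72.90555572509766)
flange z 0.0816377897581214 2144
cover z 0.07576721211167911
```

View pics/w6.png

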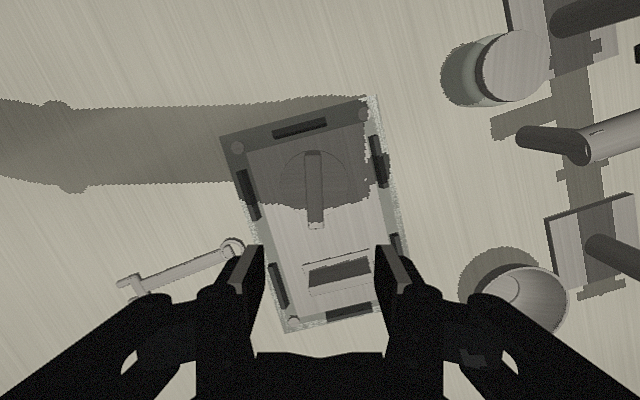

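The wing at (314,190) has turned 1.66 rad from the slot direction. The flange top is at 0.0816 and the cover at 0.0758, and the gripper is clear.

```bash
python3 drive.py '0 0 0 0 0 0;0 0 0 0 0 0;0 0 0 0 0 0'; python3 -c "
from bench import r, camrig, monitor, hand_in
print(hand_in())"
```

```text
clock: 19.5
tcp_pos: [0.5867, -0.0087, 0.3086]
orientation: [2.568, 1.808, 0.001]
contact_force: [0.3, 0.2, -0.4]
grip_width: 0.0498
gripper_force: 0.0
the job is handed in; nothing more can be done
None
```

The job is handed in at 19.5 s, no verdict was returned: by my last measurements the cover is seated flat and the stud is pressed home and turned about 1.66 rad clockwise, past the 1.3 rad needed even after 0.1 rad of play, though I can't read the catch itself.

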